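# Dock the battery module and bolt it in

## Robot

A 6-joint arm with a two-finger parallel gripper is mounted at the origin on the work surface. World frame = base frame: x ahead of the robot, y to its left, z up, the work surface at z = 0. Lengths are in mm, angles in degrees, forces in N, time in s.
With the tool pointing down it reaches from about 250 to 850 mm from the base axis. Payload 12.5 kg.
Tool frame: the origin (TCP) lies midway between the tips of the shut fingers; the grasp point (between the pads) lies 19 mm behind it (env.pinch_z is the x of the grasp point in the tool frame, in mm); x points along the fingers, z is the direction in which the jaws open and shut, and the axes are right-handed (so a half turn about x gives the same grasp; the last joint's range is limited). The gripper opens to 93 mm and grips with 3 to 60 N. Pads are 15 mm wide; open, the fingers measure 128 mm over their backs; the gripper's body (75 mm by 188 mm) begins 65 mm behind the grasp point.
Start: joints at [67.403, 20.094, 94.641, -0, 65.266, -4.847], TCP at [167.646, 523.812, 218.633] pointing down, gripper open.
Joint ranges: [-157.81, 157.81], [-45, 120.19], [0.68, 151.7], [-89.99, 269.99], [4.06, 180], [-164.3, 164.3]. Speed limits (degrees/s): [127.2, 127.2, 159.86, 180, 180, 180].

## Interface

Orientations are given as a 3x3 rotation matrix whose columns are the frame's x, y, z axes.
In Python, from station import env, viewer gives the robot as it stands.
- The arm moves only by the tool play_rows, never from a script. Its argument "motion" is a list that holds one entry, the list of rows, each a list of 7 numbers: the shift along the world's x, y, z in units of 25 mm (1.0 is 25 mm), then the turn, a rotation vector about the world's x, y, z in units of 6 degrees (1.0 is 6 degrees), then the finger opening in mm, from 0 to 93. A call has 1 to 10 rows; each row shifts and turns the commanded pose from where the row before left it; what a row does not reach is not made up. A row lasts 1/12 s, in which the tool goes at most 41.7 mm and 7.16 degrees, less where a joint would pass 70% of its speed; a pose out of reach is approached as far as the arm can. A call is refused whole if a number of a shift passes 1 or a number of a turn 1, either way. A call with a gripper value outside its range is refused whole. The fingers move at their own pace and stop on an object; "force" is the grip in N (left out, the last holds). Time passes only in rows, so rows that do not move let the fingers close. It gives the time, the measured TCP pose, the force and the opening at its end, in the units of the state.
- env.get_state(): the state, without advancing time (a new reading comes with each control period).
- viewer.grab_frame(name): name is "side" or "top"; returns a dict with "image" (400x640x3 uint8, red, green, blue), "mtx" (3x3 intrinsics, pixels), "R" (3x3) and "t" (3): a world point X has camera coordinates R X + t. Camera axes: x right, y down, z forward; pixel columns grow to the right and rows downward; lengths in mm; the calibration is good to about 2 mm. A picture is of the moment at which its call begins. There is no depth.
- env.hand_in(): hands the job in, once; it reports no verdict.
The state is a dict: "time": time; "joint_positions": joint angles; "joint_velocities": joint speeds; "joint_efforts": joint torques, N m; "ee_pos": TCP position; "tool_rot": TCP orientation; "contact_force": force on the tool from outside, world axes, zero at the start; "torque": the same for the moment, N m; "opening": finger opening in mm.
Only numpy, scipy, OpenCV 4.12 (cv2) and the standard library are available. Lean on these libraries where they do the work, as an engineer would, in place of code of your own. Each camera call takes 0.05 s, during which the arm holds its last target.

## Task

Push the battery tray all the way back into its bench dock, then lock it there: push the bolt's red-knobbed handle along its slot until the bolt is fully home in the hole of the tray's locking bar, and turn the handle down sideways through the cross slot as far as it goes. Do it all by pushing with the outside of the fingers or the fingertips, never taking the handle between the fingers; keep off the live terminals and copper links on top of the battery, leave everything else on the bench where it is, and finish clear of it all.

Things in the scene. Friction and masses are not known exactly. Their poses are not given: they have to be found in the camera images.
- dock: Dark steel bench dock, fixed: base plate x -150..150, y -250..108, z 0..10 mm in its frame. Origin on the bench under the centre of the docked tray; x = the way the tray is pushed in (away from the robot), y = left, z up; yawed up to 0.3 rad. The tray rolls between yellow rails (34 mm high, y = -91 and 91) to a back stop. Right of it (negative y) a pedestal carries a zinc slide bolt.
- slot_corner (a point): Corner of the L-shaped slot in the flat top of the bolt's case, dock (-45, -165, 73) mm, axes as the dock: the handle stands here when the bolt is home. The case spans dock x -60..-30, y -238..-120, top at z = 73 mm. The slot, 11 mm wide, runs along y at x = -45; at the corner a 12.5 mm cross slot leads out to negative x (towards the robot) and down the case's side.
- tray (a joint): How far the tray has been pushed in, m: 0 = pulled out 55 mm, 0.055 = fully home against its stop; starts at 0 to 0.025. It runs along the dock's x axis, takes about 6 N to move (tray and battery weigh about 10 kg) and stays where it is left.
- tray_front (a point): Middle of the outer face of the tray's dark steel front plate (towards the robot), 70 mm above the bench, axes as the dock, moves with the tray. The plate is 160 mm wide (dock's y), upright from 22 to 99 mm above the bench, faces the dock's negative x, and lies at dock x = -117 mm when home. Behind it stand eight green cells, tops 121 mm above the bench.
- keeper_hole (a point): Mouth of the 16 mm square hole in the dark locking bar on the tray's right side, which the bolt's rod enters; 58 mm above the bench, at dock x = -45, y = -104 mm when the tray is home, moves with the tray. Until the tray is home the rod only butts on the bar.
- terminals (a point): Yellow insulating plate, aluminium terminals and copper links on top of the cells, 212 x 116 mm, from 121.5 mm (this point, centre of the underside) to 135 mm above the bench. Live: not to be touched. Moves with the tray.
- bolt (a joint): How far the bolt's rod (12 mm thick, axis 58 mm above the bench) has been slid towards the tray along the dock's y axis, m: 0 = withdrawn, 0.040 = fully home; starts at 0 to 0.010. It takes about 4 N to slide and stays where it is left. It cannot go home before the tray is home.
- handle (a joint): Turn of the bolt's handle about the rod's axis, rad: 0 = straight up, 1.45 = fully down (nearly level, pointing to the dock's negative x). Starts near 0. In the long slot it can lean only about 0.1; it can turn down only when the bolt is within 3 mm of fully home. Friction holds it at any angle; about 2 N at the knob turns it.
- handle_root (a point): Where the handle meets the rod's axis, 58 mm above the bench, at dock x = -45, y = -205 mm plus the value of joint bolt. Its axes turn with the handle: z runs out along the handle to the knob, y is the dock's y.
- handle_knob (a point): Centre of the red ball knob, 18 mm across, at the end of the handle, 46 mm from the rod's axis; the shank is an 8 mm steel pin. Upright, the centre is 104 mm above the bench; fully down it is 64 mm above the bench and 46 mm to the dock's negative x of the rod's axis, past the pedestal's edge (36 mm from that axis, 40 mm high).
- meter: Bystander: grey multimeter with orange band, 152 x 76 x 38 mm, lying flat; origin centre of its underside.
- driver: Bystander: red-handled screwdriver, 190 mm long, lying along its x axis; origin at its underside.
- tape: Bystander: roll of yellow tape lying flat, 92 mm diameter, 19 mm high; origin centre of its underside.
- grease: Bystander: blue jar with white cap, 64 mm diameter, 62 mm high; origin centre of its underside.
- spare_cell: Bystander: one green cell lying flat, 95 x 148 x 27 mm, terminals on its +x side; origin centre of its underside.
- marker: Bystander: white marker pen, about 125 mm long, 15 mm thick, lying along its x axis; origin at its underside.
- link_bin: Bystander: blue open bin with copper links, 170 x 110 x 60 mm; origin centre of its underside.

How it is judged:
By the outcome, as a careful person would: the job done as asked, in the order asked, and still so for the second after the job is handed in, with the robot touching nothing.
It also fails if it takes over 48 s, if anything falls off the work surface, if the arm or the gripper's body presses on something with over 40 N, if the wrist force passes 120 N, or if a joint passes its speed limit or range.

## Working session

There is one attempt and no reset: what is moved stays moved. The work goes in short steps, Python scripts to look and compute and a tool call to move; the robot and the scene stay as the last step left them, time stands still between calls to the robot, and variables do not carry over. Pictures are saved under pics/ and viewed, and the job is handed in when it is done.

Besides the shell and the picture viewer there is one more tool, called after "Request:" as name(argument=value, ...) on one line, values as JSON. play_rows: Moves the arm, as the interface text tells. Its arguments: {"type":"object","properties":{"motion":{"type":"array"},"force":{"type":"number"}},"required":["motion"]}

```bash
mkdir -p pics; ls
python3 - <<'E'
from station import env, viewer
import cv2
for n in("side","top"):
    f=viewer.grab_frame(n); cv2.imwrite(f"pics/a_{n}.png",f["image"][:,:,::-1]); print(n,f["mtx"].tolist(),f["R"].tolist(),f["t"].tolist())
s=env.get_state(); print(s["time"],s["ee_pos"],s["tool_rot"],s["opening"],s["contact_force"])
E
```

```text
pics
side [[494.9473733777388, 0.0, 326.8227074948161], [0.0, 494.9473733777388, 196.32511977075848], [0.0, 0.0, 1.0]] [[-0.9976479513530184, -0.068236327773397, 0.006509126909718861], [-0.052197159580320424, 0.6947152402383753, -0.7173884523131684], [0.04442996390806393, -0.7160408777105802, -0.6966429786874984]] [568.7652540310571, 148.5190637606287, 1516.0050868911144]
top [[471.8832546293063, 0.0, 326.8027276633407], [0.0, 471.8832546293063, 202.61349430067207], [0.0, 0.0, 1.0]] [[-0.027783714375270063, -0.9996015923155575, -0.00497210777392474], [-0.9903979721826276, 0.028201088355258974, -0.13533866894615953], [0.13542496783109345, 0.0011641545348392275, -0.9907869210037878]] [-40.64436901674691, 576.0085420264878, 1390.0418907160179]
0.1 [167.53274105 523.55505687 218.16386864] [[-3.95327517e-04 -9.52387891e-01  3.04888748e-01]
 [-9.49850479e-04  3.04888992e-01  9.52387421e-01]
 [-9.99999471e-01  8.69062309e-05 -1.02515710e-03]] 92.94862823686397 [ 0.62599643  1.16636657 -0.4798906 ]
```

View pics/a_side.png

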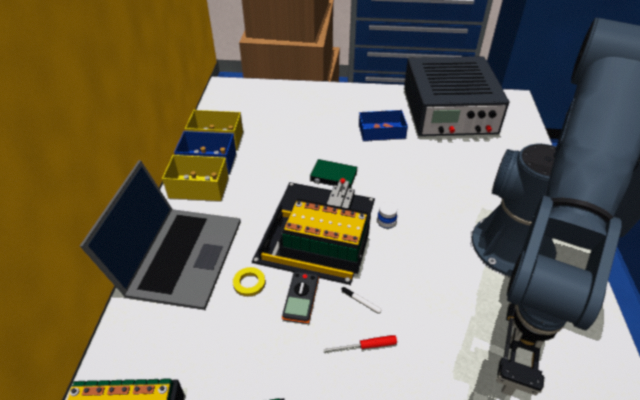

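View pics/a_top.png

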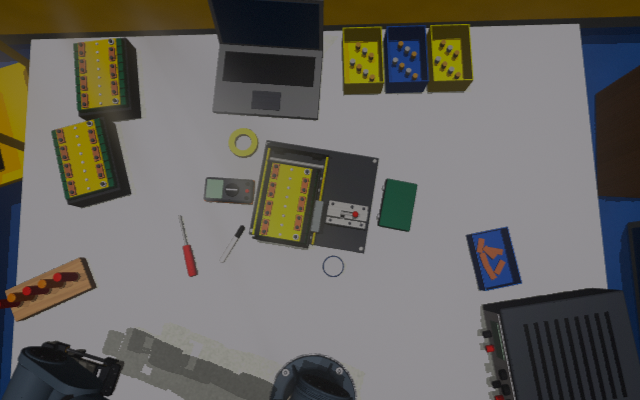

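Run:
```python
import cv2
a=cv2.imread("pics/a_top.png")[130:285,195:425]; cv2.imwrite("pics/z_top.png",cv2.resize(a,None,fx=3.4,fy=3.4,interpolation=cv2.INTER_CUBIC))
a=cv2.imread("pics/a_side.png")[150:300,230:420]; cv2.imwrite("pics/z_side.png",cv2.resize(a,None,fx=4,fy=4,interpolation=cv2.INTER_CUBIC))
```

```text
(no output)
```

View pics/z_top.png

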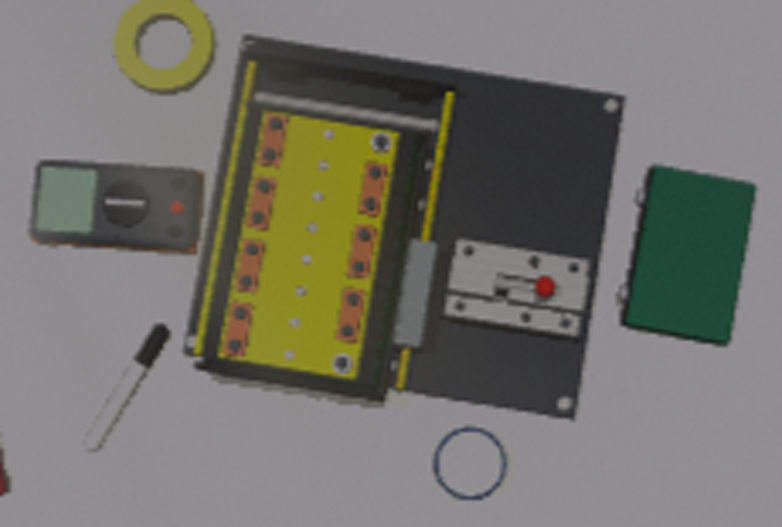

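View pics/z_side.png

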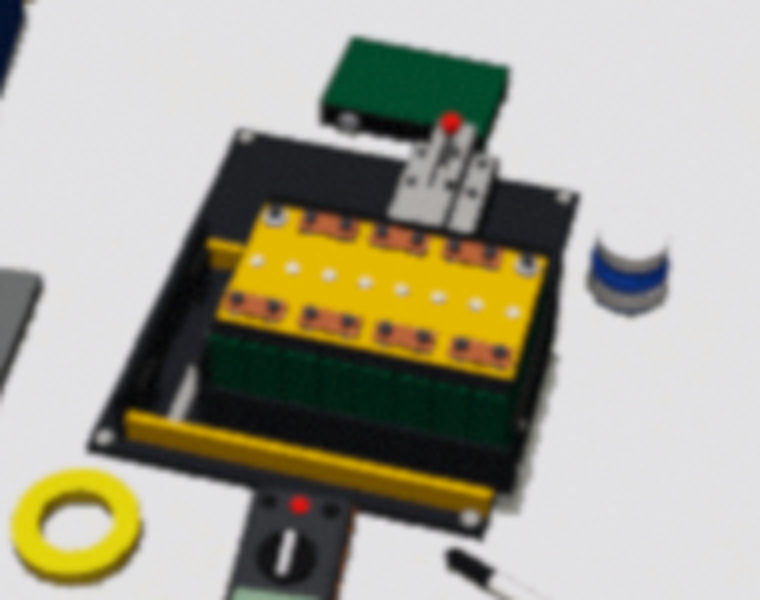

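```bash
cat > h.py <<'E'
import numpy as np
C={"side":(np.array([[494.947,0,326.823],[0,494.947,196.325],[0,0,1]]),np.array([[-0.9976479513530184,-0.068236327773397,0.006509126909718861],[-0.052197159580320424,0.6947152402383753,-0.7173884523131684],[0.04442996390806393,-0.7160408777105802,-0.6966429786874984]]),np.array([568.7652540310571,148.5190637606287,1516.0050868911144])),
"top":(np.array([[471.883,0,326.803],[0,471.883,202.613],[0,0,1]]),np.array([[-0.027783714375270063,-0.9996015923155575,-0.00497210777392474],[-0.9903979721826276,0.028201088355258974,-0.13533866894615953],[0.13542496783109345,0.0011641545348392275,-0.9907869210037878]]),np.array([-40.64436901674691,576.0085420264878,1390.0418907160179]))}
def proj(n,X):
    K,R,t=C[n]; p=K@(R@np.asarray(X,float)+t); return p[:2]/p[2]
def back(n,uv,z):
    K,R,t=C[n]; d=R.T@np.linalg.inv(K)@np.array([uv[0],uv[1],1.]); c=-R.T@t
    return c+d*(z-c[2])/d[2]
def zt(u,v): return (u/3.4+195,v/3.4+130)
def zs(u,v): return (u/4+230,v/4+150)
E
python3 - <<'E'
from h import *
from scipy.optimize import least_squares
obs=[]
for n,f,L in(("top",zt,[(243,37),(624,96),(575,418)]),("side",zs,[(88,450),(237,130),(579,193),(482,537)])):
    for p,d in zip(L,[(150,108),(150,-250),(-150,-250),(-150,108)]): obs.append((n,f(*p),d+(10,)))
kn=[("top",zt(545,287)),("side",zs(451,123))]
def W(p,d): c,s=np.cos(p[2]),np.sin(p[2]); return np.array([p[0]+c*d[0]-s*d[1],p[1]+s*d[0]+c*d[1],d[2]])
def r(p):
    o=[proj(n,W(p,d))-uv for n,uv,d in obs]
    o+=[proj(n,W(p,(-45,-205+p[3],104)))-uv for n,uv in kn]
    return np.concatenate(o)
s=least_squares(r,[600,0,-.1,5],loss='soft_l1'); p=s.x; print(p,np.degrees(p[2])); print(r(p).reshape(-1,2).round(1))
def inv(X): c,s=np.cos(p[2]),np.sin(p[2]); a,b=X[0]-p[0],X[1]-p[1]; return np.round([c*a+s*b,-s*a+c*b,X[2]],1)
for q in [(262,112),(398,130),(357,378),(218,358)]: print("plate",inv(back("top",zt(*q),127)))
for q in [(268,205),(548,258),(515,378),(216,316)]: print("plate s",inv(back("side",zs(*q),127)))
print("frontplate top edge",[inv(back("top",zt(*q),99)) for q in [(200,365),(384,400)]])
print("grease", back("top",zt(470,463),62),inv(back("top",zt(470,463),62)))
print("handle slot corner W",W(p,(-45,-165,73)),"front",W(p,(-117,0,70)))
print("marker",inv(back("top",zt(92,445),10)),inv(back("top",zt(163,330),10)))
print("spare",inv(back("top",zt(625,325),27)),inv(back("top",zt(650,168),27)))
E
```

```text
[ 6.14200214e+02  5.30424498e+01 -1.91517434e-01  1.41342088e+00] -10.973140655629443
[[-0.9 -0.6]
 [-0.5  0.1]
 [-0.7  0.5]
 [-0.3 -0.9]
 [ 0.2 -0.6]
 [ 0.7 -0.2]
 [ 1.  -0.6]
 [ 0.1 -0.7]
 [-0.5 -0.2]]
plate [ 58.3  56.3 127. ]
plate [ 61.7 -59.8 127. ]
plate [-149.8  -61.3  127. ]
plate [-152.3   55.1  127. ]
plate s [ 57.6 -55.1 127. ]
plate s [-153.4  -56.4  127. ]
plate s [-154.4   60.4  127. ]
plate s [ 59.8  59.9 127. ]
frontplate top edge [array([-159.4,   73.5,   99. ]), array([-163.1,  -84.9,   99. ])]
grease [383.3630907  -70.44901132  62.        ] [-203.1 -165.2   62. ]
handle slot corner W [ 538.61541768 -100.3750805    73.        ] front [499.33938052  75.31325977  70.        ]
marker [-242.3  170.7   10. ] [-130.6  127.2   10. ]
spare [ -60.1 -282.2   27. ] [  84.3 -283.4   27. ]
```

Request:
play_rows(motion=[[[0.534,-0.957,0,0,0,0.063,0],[0.534,-0.957,0,0,0,0.063,0],[0.534,-0.957,0,0,0,0.063,0],[0.534,-0.957,0,0,0,0.063,0],[0.534,-0.957,0,0,0,0.063,0],[0.534,-0.957,0,0,0,0.063,0],[0.534,-0.957,0,0,0,0.063,0],[0.534,-0.957,0,0,0,0.063,0],[0.534,-0.957,0,0,0,0.063,0]]], force=10)

```text
time: 0.85
ee_pos: [288.1, 307.2, 218.5]
tool_rot: [[-0.0, -0.969, 0.247], [-0.0, 0.247, 0.969], [-1.0, 0.0, -0.0]]
contact_force: [0.4, 0.1, -0.2]
opening: 37.8
```

Request:
play_rows(motion=[[[0.534,-0.957,0,0,0,0.063,0],[0.534,-0.957,0,0,0,0.063,0],[0.534,-0.957,0,0,0,0.063,0],[0.534,-0.957,0,0,0,0.063,0],[0.534,-0.957,0,0,0,0.063,0],[0.534,-0.957,0,0,0,0.063,0],[0.534,-0.957,0,0,0,0.063,0],[0.534,-0.957,0,0,0,0.063,0],[0.534,-0.957,0,0,0,0.063,0]]])

```text
time: 1.6
ee_pos: [408.3, 91.8, 218.5]
tool_rot: [[-0.0, -0.982, 0.19], [0.0, 0.19, 0.982], [-1.0, 0.0, -0.0]]
contact_force: [0.8, 1.2, 0.8]
opening: 0.2
```

Request:
play_rows(motion=[[[0,0,0,-0.127,-0.655,0,0],[0,0,0,-0.127,-0.655,0,0],[0,0,0,-0.127,-0.655,0,0],[0,0,0,-0.127,-0.655,0,0],[0,0,0,-0.127,-0.655,0,0]]])

```text
time: 2.02
ee_pos: [407.8, 93.2, 218.7]
tool_rot: [[0.339, -0.921, 0.19], [-0.065, 0.178, 0.982], [-0.939, -0.345, 0.0]]
contact_force: [0.6, -0.9, 0.7]
opening: 0.2
```

Descend to z≈75 in front of the tray and look.

Request:
play_rows(motion=[[[0,0,-0.9,0,0,0,0],[0,0,-0.9,0,0,0,0],[0,0,-0.9,0,0,0,0],[0,0,-0.9,0,0,0,0],[0,0,-0.9,0,0,0,0],[0,0,-0.9,0,0,0,0],[0,0,-0.35,0,0,0,0],[0,0,0,0,0,0,0]]])

```text
time: 2.68
ee_pos: [406.7, 92.9, 72.9]
tool_rot: [[0.332, -0.924, 0.19], [-0.066, 0.178, 0.982], [-0.941, -0.339, -0.002]]
contact_force: [-0.2, 0.5, -0.2]
opening: 0.3
```

```bash
cat > look.py <<'E'
import sys,cv2
from station import env,viewer
t=sys.argv[1]
f=viewer.grab_frame("side")["image"][120:310,210:460,::-1]; cv2.imwrite(f"pics/{t}_s.png",cv2.resize(f,None,fx=3,fy=3,interpolation=cv2.INTER_CUBIC))
f=viewer.grab_frame("top")["image"][130:310,195:445,::-1]; cv2.imwrite(f"pics/{t}_t.png",cv2.resize(f,None,fx=3,fy=3,interpolation=cv2.INTER_CUBIC))
E
python3 look.py b
```

```text
(no output)
```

View pics/b_s.png

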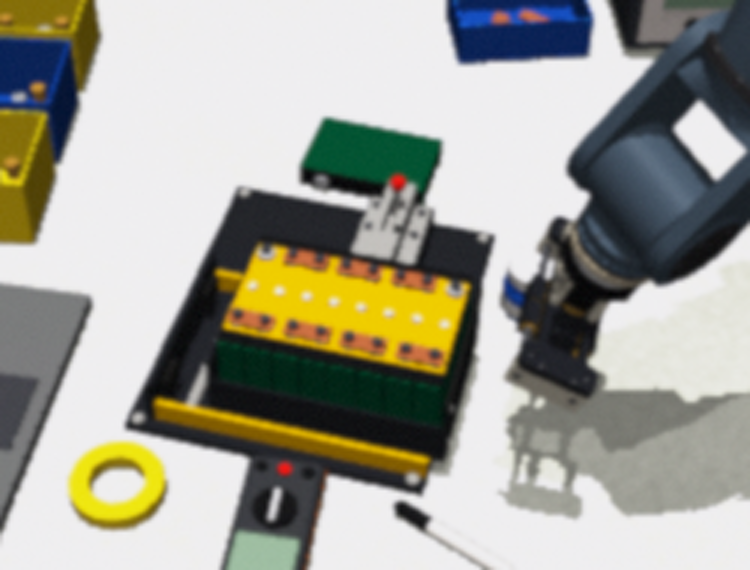

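View pics/b_t.png

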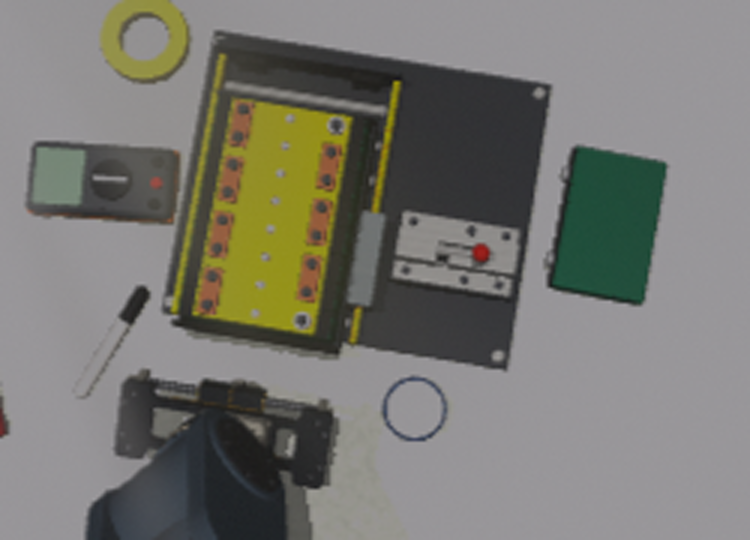

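Request:
play_rows(motion=[[[0.314,-0.061,0,0,0,0,0],[0.314,-0.061,0,0,0,0,0],[0.314,-0.061,0,0,0,0,0],[0.314,-0.061,0,0,0,0,0],[0.118,-0.023,0,0,0,0,0],[0.118,-0.023,0,0,0,0,0],[0.118,-0.023,0,0,0,0,0],[0.118,-0.023,0,0,0,0,0]]])

```text
time: 3.45
ee_pos: [450.1, 84.7, 74.7]
tool_rot: [[0.334, -0.923, 0.19], [-0.066, 0.178, 0.982], [-0.94, -0.34, -0.001]]
contact_force: [-7.0, 3.6, 5.4]
opening: 0.3
```

Request:
play_rows(motion=[[[0.118,-0.023,0,0,0,0,0],[0.118,-0.023,0,0,0,0,0],[0.118,-0.023,0,0,0,0,0],[0.118,-0.023,0,0,0,0,0],[0.118,-0.023,0,0,0,0,0],[0.118,-0.023,0,0,0,0,0]]])

```text
time: 3.95
ee_pos: [467.8, 81.2, 74.6]
tool_rot: [[0.334, -0.923, 0.19], [-0.066, 0.178, 0.982], [-0.94, -0.34, -0.001]]
contact_force: [-6.7, 1.0, 5.2]
opening: 0.3
```

Request:
play_rows(motion=[[[0.118,-0.023,0,0,0,0,0],[0.118,-0.023,0,0,0,0,0],[0.118,-0.023,0,0,0,0,0]]])

```text
time: 4.2
ee_pos: [476.6, 79.5, 74.6]
tool_rot: [[0.334, -0.923, 0.19], [-0.066, 0.178, 0.982], [-0.94, -0.34, -0.001]]
contact_force: [-6.4, 1.5, 4.2]
opening: 0.7
```

Request:
play_rows(motion=[[[0.118,-0.023,0,0,0,0,0],[0.118,-0.023,0,0,0,0,0],[0.118,-0.023,0,0,0,0,0],[0.08,-0.015,0,0,0,0,0]]])

```text
time: 4.53
ee_pos: [487.7, 77.4, 74.6]
tool_rot: [[0.334, -0.923, 0.19], [-0.066, 0.178, 0.982], [-0.94, -0.341, -0.001]]
contact_force: [-5.1, 0.3, 2.3]
opening: 0.3
```

Request:
play_rows(motion=[[[0.08,-0.015,0,0,0,0,0],[0.06,-0.012,0,0,0,0,0]]])

```text
time: 4.7
ee_pos: [491.2, 76.7, 74.6]
tool_rot: [[0.334, -0.923, 0.19], [-0.066, 0.178, 0.982], [-0.94, -0.341, -0.001]]
contact_force: [-6.3, 0.5, 4.1]
opening: 0.6
```

Request:
play_rows(motion=[[[0.06,-0.012,0,0,0,0,0],[0.06,-0.012,0,0,0,0,0]]])

```text
time: 4.87
ee_pos: [493.6, 76.1, 74.4]
tool_rot: [[0.333, -0.923, 0.19], [-0.066, 0.178, 0.982], [-0.941, -0.34, -0.001]]
contact_force: [-16.4, 6.0, 11.8]
opening: 0.5
```

Request:
play_rows(motion=[[[0.06,-0.012,0,0,0,0,0],[0.04,-0.008,0,0,0,0,0]]])

```text
time: 5.03
ee_pos: [493.8, 75.7, 73.7]
tool_rot: [[0.329, -0.925, 0.19], [-0.066, 0.179, 0.982], [-0.942, -0.336, -0.003]]
contact_force: [-27.0, 9.5, 17.9]
opening: 0.9
```

Request:
play_rows(motion=[[[0.04,-0.008,0,0,0,0,0],[0.04,-0.008,0,0,0,0,0]]])

```text
time: 5.2
ee_pos: [494.0, 75.4, 73.1]
tool_rot: [[0.326, -0.926, 0.191], [-0.067, 0.179, 0.982], [-0.943, -0.332, -0.004]]
contact_force: [-39.7, 13.7, 27.8]
opening: 0.5
```

Request:
play_rows(motion=[[[-0.2,0.038,0,0,0,0,0],[-0.6,0.114,0,0,0,0,0],[-0.6,0.114,0,0,0,0,0],[-0.6,0.114,0,0,0,0,0]]])

```text
time: 5.53
ee_pos: [448.9, 84.9, 75.0]
tool_rot: [[0.336, -0.922, 0.19], [-0.065, 0.178, 0.982], [-0.94, -0.342, -0.0]]
contact_force: [0.1, 0.4, 0.5]
opening: 0.4
```

```bash
python3 look.py c
```

```text
(no output)
```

View pics/c_t.png

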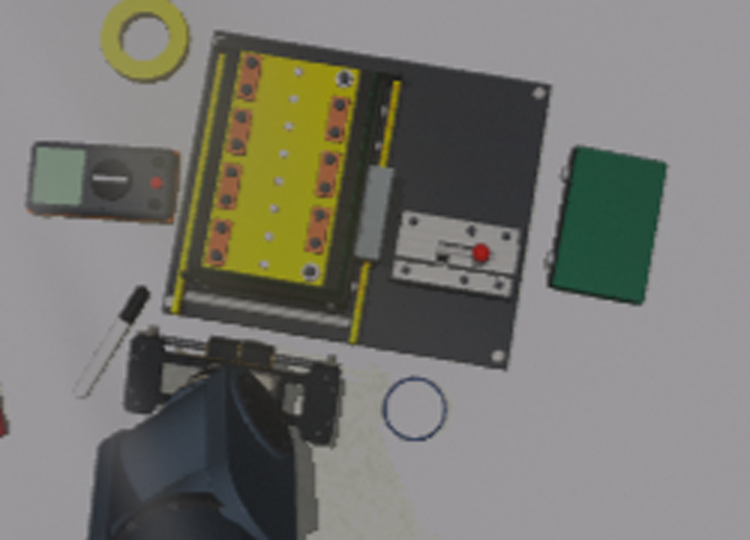

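View pics/c_s.png

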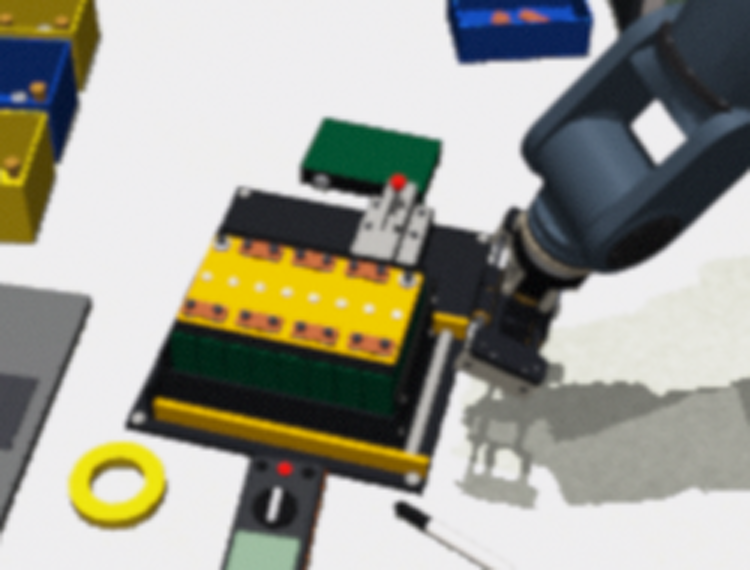

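Request:
play_rows(motion=[[[0,0,0.97,0,0,0,0],[0,0,0.97,0.127,0.655,0,0],[0,0,0.97,0.127,0.655,0,0],[0,0,0.97,0.127,0.655,0,0],[0,0,0.97,0.127,0.655,0,0],[0,0,0.97,0.127,0.655,0,0]]])

```text
time: 6.13
ee_pos: [450.2, 85.1, 222.6]
tool_rot: [[-0.002, -0.982, 0.189], [0.003, 0.189, 0.982], [-1.0, 0.002, 0.002]]
contact_force: [0.3, 0.2, -0.4]
opening: 0.5
```

Request:
play_rows(motion=[[[0.274,-0.942,0,0,0,0,0],[0.274,-0.942,0,0,0,0,0],[0.274,-0.942,0,0,0,0,0],[0.274,-0.942,0,0,0,0,0],[0.274,-0.942,0,0,0,0,0],[0.274,-0.942,0,0,0,0,0],[0.274,-0.942,0,0,0,0,0],[0.274,-0.942,0,0,0,0,0],[0.274,-0.942,0,0,0,0,0],[0.274,-0.942,0,0,0,0,0]]])

```text
time: 6.97
ee_pos: [519.0, -152.2, 220.6]
tool_rot: [[0.001, -0.982, 0.189], [0.001, 0.189, 0.982], [-1.0, -0.001, 0.001]]
contact_force: [-0.3, 1.1, -0.8]
opening: 0.1
```

Request:
play_rows(motion=[[[0.274,-0.942,0,0,0,0,0],[0,0,0,0,0,0,0],[0,0,0,0,0,0,0]]])

```text
time: 7.22
ee_pos: [525.4, -175.2, 220.2]
tool_rot: [[0.0, -0.982, 0.191], [0.001, 0.191, 0.982], [-1.0, -0.0, 0.001]]
contact_force: [-0.3, -0.1, -0.9]
opening: 0.5
```

```bash
python3 look.py d
```

```text
(no output)
```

View pics/d_s.png

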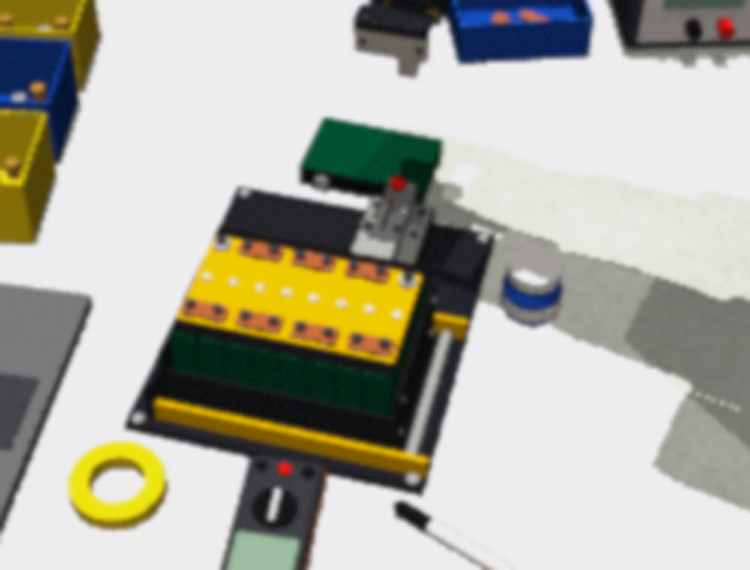

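Request:
play_rows(motion=[[[0,0,-0.9,0,0,0,0],[0,0,-0.9,0,0,0,0],[0,0,-0.9,0,0,0,0],[0,0,-0.9,0,0,0,0],[0,0,-0.9,0,0,0,0],[0,0,-0.9,0,0,0,0],[0,0,0,0,0,0,0],[0,0,0,0,0,0,0]]])

```text
time: 7.98
ee_pos: [524.7, -173.4, 85.3]
tool_rot: [[-0.001, -0.982, 0.189], [0.001, 0.189, 0.982], [-1.0, 0.001, 0.001]]
contact_force: [0.1, -0.1, -0.3]
opening: 0.7
```

```bash
python3 look.py e
```

```text
(no output)
```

View pics/e_s.png

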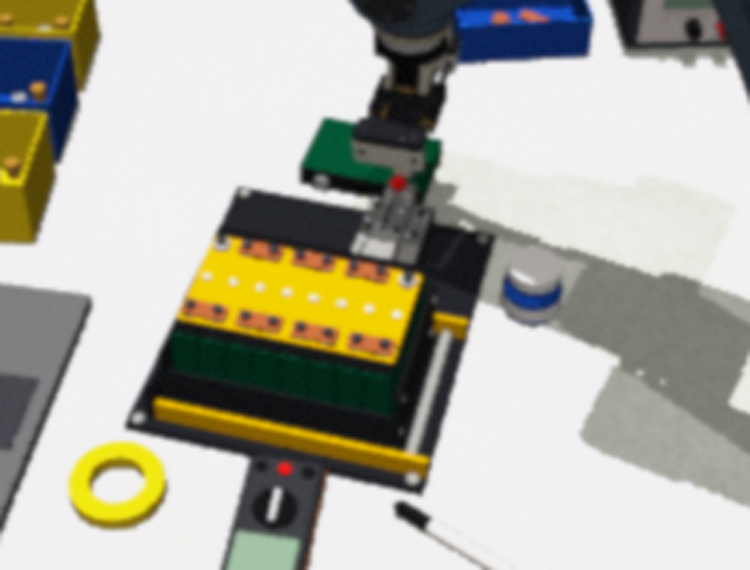

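View pics/e_t.png

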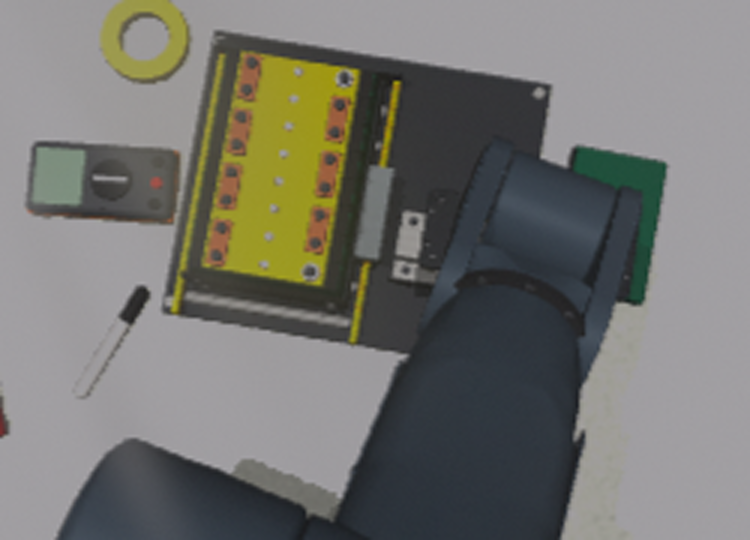

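Request:
play_rows(motion=[[[0.03,0.157,0,0,0,0,0],[0.03,0.157,0,0,0,0,0],[0.03,0.157,0,0,0,0,0],[0.03,0.157,0,0,0,0,0],[0.03,0.157,0,0,0,0,0]]])

```text
time: 8.5
ee_pos: [529.0, -154.6, 86.0]
tool_rot: [[0.001, -0.982, 0.19], [-0.001, 0.19, 0.982], [-1.0, -0.001, -0.001]]
contact_force: [-0.8, -4.3, 4.1]
opening: 0.8
```

Request:
play_rows(motion=[[[0.023,0.118,0,0,0,0,0],[0.023,0.118,0,0,0,0,0],[0.023,0.118,0,0,0,0,0],[0.023,0.118,0,0,0,0,0]]])

```text
time: 8.83
ee_pos: [531.1, -142.7, 85.5]
tool_rot: [[0.0, -0.982, 0.19], [-0.0, 0.19, 0.982], [-1.0, -0.0, -0.0]]
contact_force: [0.5, -4.6, 3.4]
opening: 0.2
```

Request:
play_rows(motion=[[[0.023,0.118,0,0,0,0,0],[0.023,0.118,0,0,0,0,0],[0.023,0.118,0,0,0,0,0],[0.015,0.079,0,0,0,0,0]]])

```text
time: 9.17
ee_pos: [533.2, -131.6, 85.4]
tool_rot: [[0.0, -0.982, 0.19], [-0.0, 0.19, 0.982], [-1.0, -0.0, -0.0]]
contact_force: [0.3, -3.7, 3.8]
opening: 0.3
```

Request:
play_rows(motion=[[[0.015,0.079,0,0,0,0,0],[0.01,0.05,0,0,0,0,0]]])

```text
time: 9.33
ee_pos: [533.8, -128.5, 85.4]
tool_rot: [[0.0, -0.982, 0.19], [-0.0, 0.19, 0.982], [-1.0, -0.0, -0.0]]
contact_force: [0.7, -4.3, 4.4]
opening: 0.2
```

Request:
play_rows(motion=[[[0.01,0.05,0,0,0,0,0],[0.01,0.05,0,0,0,0,0]]])

```text
time: 9.5
ee_pos: [534.2, -126.2, 85.4]
tool_rot: [[0.0, -0.982, 0.19], [-0.0, 0.19, 0.982], [-1.0, -0.0, -0.0]]
contact_force: [0.6, -4.5, 3.6]
opening: 0.2
```

Request:
play_rows(motion=[[[0.01,0.05,0,0,0,0,0],[0.01,0.05,0,0,0,0,0]]])

```text
time: 9.67
ee_pos: [534.6, -124.5, 85.5]
tool_rot: [[-0.0, -0.982, 0.189], [-0.002, 0.189, 0.982], [-1.0, -0.0, -0.002]]
contact_force: [-3.3, -15.9, 4.9]
opening: 0.6
```

Request:
play_rows(motion=[[[0.01,0.05,0,0,0,0,0],[0.01,0.05,0,0,0,0,0]]])

```text
time: 9.83
ee_pos: [534.9, -123.7, 85.6]
tool_rot: [[-0.0, -0.982, 0.189], [-0.004, 0.189, 0.982], [-1.0, -0.0, -0.004]]
contact_force: [-7.3, -28.9, 5.4]
opening: 0.5
```

Request:
play_rows(motion=[[[0.01,0.05,0,0,0,0,0],[0.01,0.05,0,0,0,0,0]]])

```text
time: 10.0
ee_pos: [535.1, -122.9, 85.8]
tool_rot: [[-0.001, -0.982, 0.188], [-0.007, 0.188, 0.982], [-1.0, -0.0, -0.007]]
contact_force: [-9.8, -40.8, 5.3]
opening: 0.6
```

Request:
play_rows(motion=[[[-0.06,-0.3,0,0,0,0,0],[-0.1,-0.5,0,0,0,0,0],[0,0,0.8,0,0,0,0],[0,0,0.8,0,0,0,0],[0,0,0.8,0,0,0,0],[0,0,0,0,0,0,0]]])

```text
time: 10.5
ee_pos: [532.8, -139.1, 148.3]
tool_rot: [[0.004, -0.982, 0.19], [-0.001, 0.19, 0.982], [-1.0, -0.004, 0.0]]
contact_force: [1.3, -0.2, 0.7]
opening: 0.3
```

```bash
python3 look.py f
```

```text
(no output)
```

View pics/f_s.png

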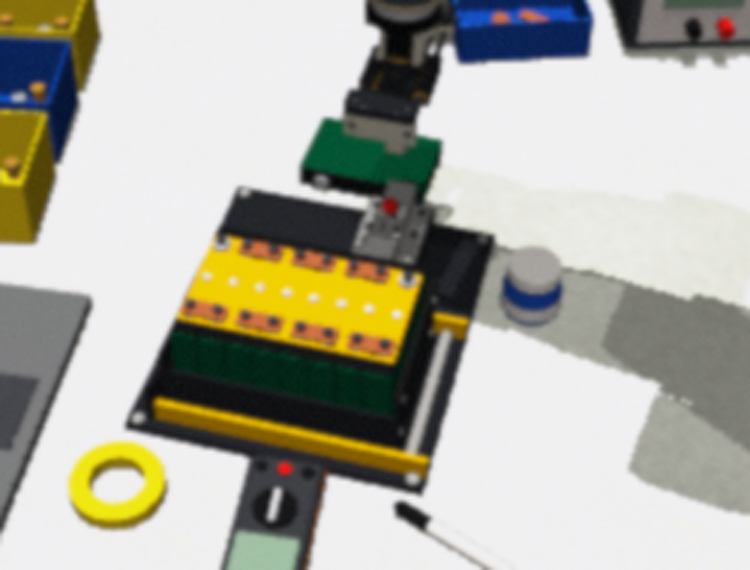

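Run:
```python
from h import *
p=[614.2,53.04,-.1915]
def W(d): c,s=np.cos(p[2]),np.sin(p[2]); return np.array([p[0]+c*d[0]-s*d[1],p[1]+s*d[0]+c*d[1],d[2]])
for b in(36,38,40): print(b,proj("side",W((-45,-205+b,104))),(391/3+210,206/3+120))
for d in [(-15,-165,150),(-15,-165,90),(-75,-165,90)]: print(W(d).round(1))
```

```text
36 [339.65072015 187.77920094] (340.33333333333337, 188.66666666666669)
38 [339.49724974 188.20329256] (340.33333333333337, 188.66666666666669)
40 [339.34350237 188.62814951] (340.33333333333337, 188.66666666666669)
[ 568.1 -106.1  150. ]
[ 568.1 -106.1   90. ]
[509.2 -94.7  90. ]
```

Request:
play_rows(motion=[[[0.706,0.66,0,0,0,0,0],[0.706,0.66,0,0,0,0,0],[0,0,0,0,0,0,0],[0,0,-0.78,0,0,0,0],[0,0,-0.78,0,0,0,0],[0,0,-0.78,0,0,0,0],[0,0,0,0,0,0,0],[0,0,0,0,0,0,0]]])

```text
time: 11.27
ee_pos: [565.8, -105.6, 85.5]
tool_rot: [[-0.003, -0.982, 0.19], [0.001, 0.19, 0.982], [-1.0, 0.004, 0.0]]
contact_force: [0.1, -0.4, 0.4]
opening: 0.5
```

```bash
python3 look.py g
```

```text
(no output)
```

View pics/g_s.png

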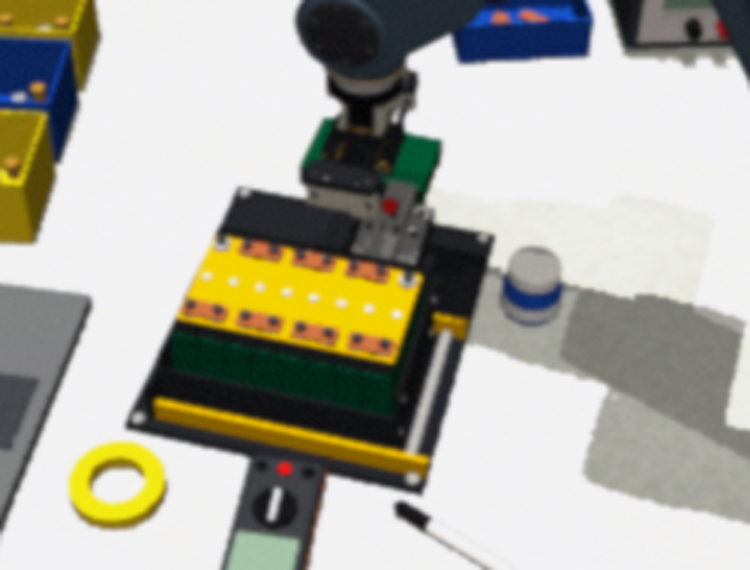

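Request:
play_rows(motion=[[[-0.157,0.03,0,0,0,0,0],[-0.157,0.03,0,0,0,0,0],[-0.157,0.03,0,0,0,0,0],[-0.157,0.03,0,0,0,0,0],[-0.157,0.03,0,0,0,0,0]]])

```text
time: 11.78
ee_pos: [547.4, -102.1, 87.5]
tool_rot: [[0.001, -0.982, 0.19], [-0.0, 0.19, 0.982], [-1.0, -0.002, -0.0]]
contact_force: [1.5, -0.4, 1.7]
opening: 0.4
```

Request:
play_rows(motion=[[[-0.157,0.03,0,0,0,0,0],[-0.157,0.03,0,0,0,0,0],[-0.157,0.03,0,0,0,0,0],[-0.157,0.03,0,0,0,0,0]]])

```text
time: 12.12
ee_pos: [531.4, -99.0, 86.9]
tool_rot: [[0.0, -0.982, 0.19], [-0.0, 0.19, 0.982], [-1.0, -0.0, -0.0]]
contact_force: [2.0, -1.5, 0.2]
opening: 0.3
```

```bash
python3 look.py i
```

```text
(no output)
```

View pics/i_s.png

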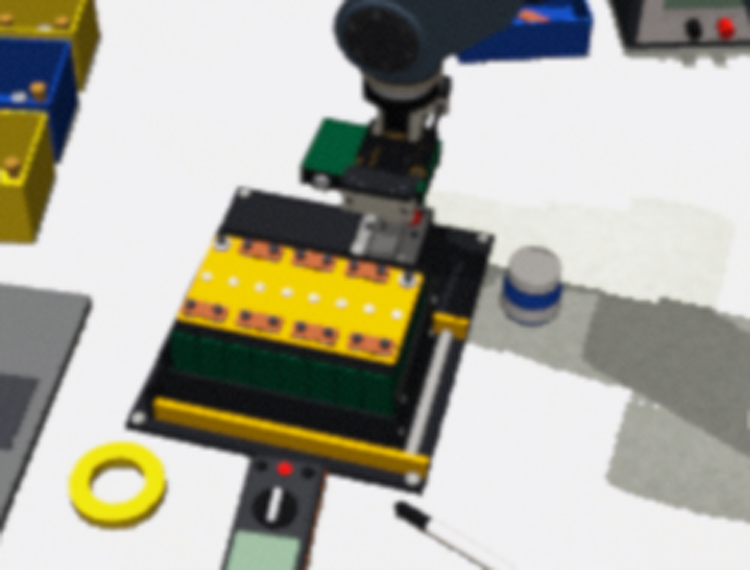

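Request:
play_rows(motion=[[[-0.157,0.03,-0.05,0,0,0,0],[-0.157,0.03,-0.05,0,0,0,0],[-0.157,0.03,-0.05,0,0,0,0],[-0.157,0.03,-0.05,0,0,0,0]]])

```text
time: 12.55
ee_pos: [516.8, -96.3, 81.8]
tool_rot: [[0.003, -0.982, 0.19], [-0.001, 0.19, 0.982], [-1.0, -0.003, -0.0]]
contact_force: [5.8, -1.5, -2.4]
opening: 0.3
```

Request:
play_rows(motion=[[[-0.118,0.023,0,0,0,0,0],[-0.118,0.023,0,0,0,0,0],[-0.118,0.023,0,0,0,0,0],[-0.118,0.023,0,0,0,0,0],[-0.118,0.023,0,0,0,0,0]]])

```text
time: 12.97
ee_pos: [500.6, -93.0, 81.8]
tool_rot: [[-0.001, -0.982, 0.19], [0.0, 0.19, 0.982], [-1.0, 0.001, 0.0]]
contact_force: [0.5, -0.2, -0.0]
opening: 0.6
```

```bash
python3 look.py j
```

```text
(no output)
```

View pics/j_s.png

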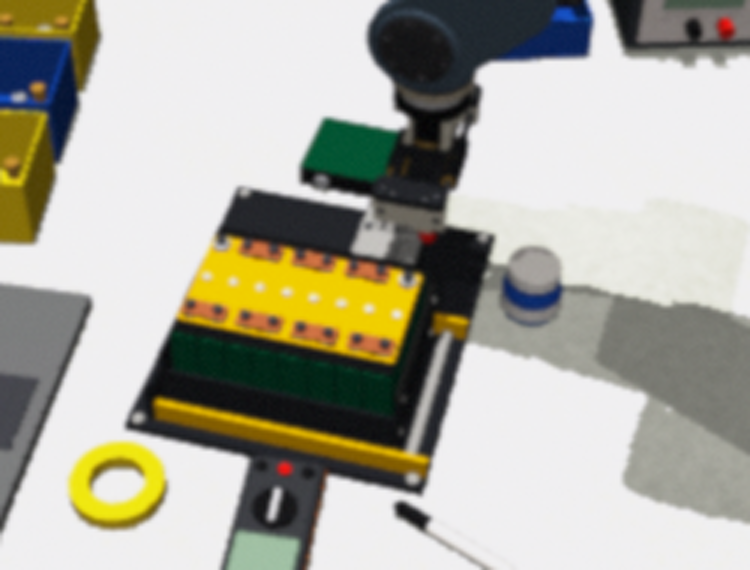

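Request:
play_rows(motion=[[[-0.18,0.035,0,0,0,0,0],[0,0,-0.08,0,0,0,0],[0,0,-0.08,0,0,0,0],[0,0,-0.08,0,0,0,0]]])

```text
time: 13.4
ee_pos: [496.5, -92.2, 75.7]
tool_rot: [[-0.0, -0.982, 0.19], [0.0, 0.19, 0.982], [-1.0, 0.0, 0.0]]
contact_force: [-0.7, -0.2, 2.1]
opening: 0.9
```

Request:
play_rows(motion=[[[0,0,-0.06,0,0,0,0],[0,0,-0.06,0,0,0,0]]])

```text
time: 13.57
ee_pos: [496.7, -92.3, 72.6]
tool_rot: [[-0.0, -0.982, 0.19], [0.0, 0.19, 0.982], [-1.0, 0.0, 0.0]]
contact_force: [-1.3, -0.4, 1.2]
opening: 0.5
```

Request:
play_rows(motion=[[[0,0,-0.06,0,0,0,0],[0,0,0,0,0,0,0]]])

```text
time: 13.73
ee_pos: [496.7, -92.3, 71.7]
tool_rot: [[-0.0, -0.982, 0.19], [0.0, 0.19, 0.982], [-1.0, 0.0, -0.0]]
contact_force: [-4.3, 1.1, 11.6]
opening: 0.1
```

Request:
play_rows(motion=[[[0,0,-0.05,0,0,0,0],[0,0,-0.03,0,0,0,0]]])

```text
time: 13.9
ee_pos: [496.7, -92.3, 70.6]
tool_rot: [[-0.0, -0.982, 0.19], [-0.0, 0.19, 0.982], [-1.0, 0.0, -0.0]]
contact_force: [-12.1, 3.1, 31.1]
opening: 0.6
```

Request:
play_rows(motion=[[[0,0,0.3,0,0,0,0],[0,0,0.9,0,0,0,0],[0,0,0.9,0,0,0,0],[0,0,0.9,0,0,0,0],[0,0,0.9,0,0,0,0],[0,0,0.9,0,0,0,0],[0,0,0.9,0,0,0,0]]])

```text
time: 14.48
ee_pos: [496.7, -92.2, 212.9]
tool_rot: [[0.0, -0.982, 0.19], [-0.0, 0.19, 0.982], [-1.0, -0.0, -0.0]]
contact_force: [0.3, -0.2, 0.5]
opening: 0.9
```

Request:
play_rows(motion=[[[-0.2,0.95,0.2,0,0,0,0],[-0.2,0.95,0.2,0,0,0,0],[-0.4,0.95,0,0,0,0,0],[-0.4,0.95,0,0,0,0,0],[-0.4,0.95,0,0,0,0,0],[-0.4,0.95,0,0,0,0,0],[-0.4,0.95,0,0,0,0,0],[-0.4,0.95,0,0,0,0,0],[-0.4,0.95,0,0,0,0,0],[-0.4,0.95,0,0,0,0,0]]])

```text
time: 15.32
ee_pos: [406.2, 146.3, 221.9]
tool_rot: [[0.0, -0.982, 0.19], [0.0, 0.19, 0.982], [-1.0, -0.0, 0.0]]
contact_force: [-0.1, 0.4, -0.3]
opening: 0.4
```

Request:
play_rows(motion=[[[-0.4,0.95,0,0,0,0,0],[-0.4,0.95,0,0,0,0,0],[-0.4,0.95,0,0,0,0,0],[-0.4,0.95,0,0,0,0,0],[-0.4,0.95,0,0,0,0,0],[0,0,0,0,0,0,0],[0,0,0,0,0,0,0]]])

```text
time: 15.9
ee_pos: [356.4, 264.7, 221.7]
tool_rot: [[0.0, -0.982, 0.188], [-0.0, 0.188, 0.982], [-1.0, -0.0, -0.0]]
contact_force: [-0.0, 0.9, -0.8]
opening: 0.3
```

```bash
python3 look.py k
python3 - <<'E'
from h import *
p=[614.2,53.04,-.1915]
def W(d): c,s=np.cos(p[2]),np.sin(p[2]); return np.array([p[0]+c*d[0]-s*d[1],p[1]+s*d[0]+c*d[1],d[2]])
for th in(1.3,1.45):
  X=W((-45-46*np.sin(th),-165,58+46*np.cos(th)))
  for n,o in(("side",(210,120)),("top",(195,130))): print(th,n,(proj(n,X)-o)*3)
for x in (-105.5,106.5): print("plate corner top",x,[(proj("top",W((x,y,127)))-(195,130))*3 for y in(58,-58)])
E
```

```text
1.3 side [428.35308707 236.96435858]
1.3 top [433.32377727 292.89074818]
1.45 side [429.32212422 241.7948892 ]
1.45 top [432.95853396 294.80071456]
plate corner top -105.5 [array([198.40982733, 266.43688466]), array([319.59303965, 286.37896695])]
plate corner top 106.5 [array([238.3588099 ,  50.18700925]), array([357.12651966,  69.22000059])]
```

View pics/k_s.png

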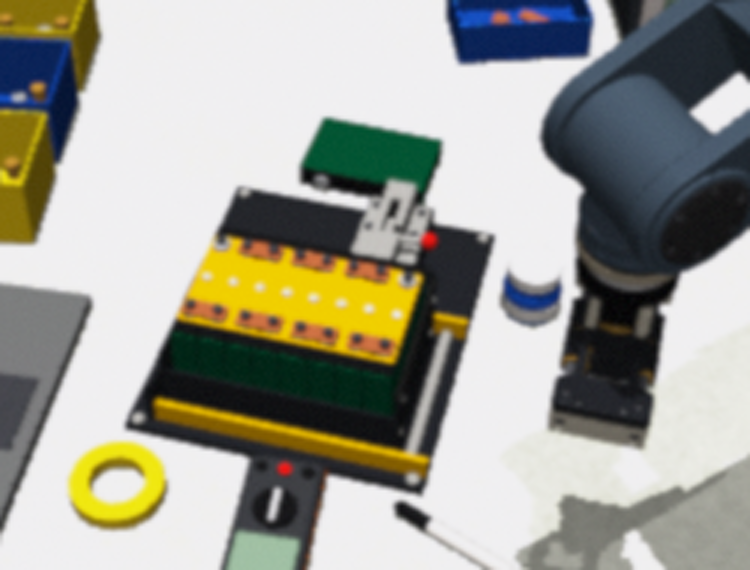

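View pics/k_t.png

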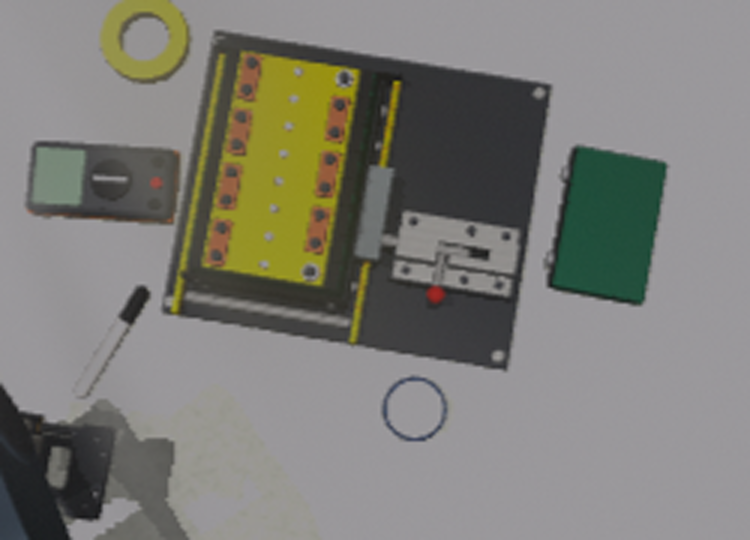

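The knob is at side (430,241) and top (435,294), which matches the fully down position. The rod enters the locking bar at about (388,240) in the top view, and none of the bystanders in view have moved.

```bash
python3 -c "
from station import env
print(env.hand_in())"
```

```text
the job is handed in; nothing more can be done
None
```

The tray is fully back in its dock, the bolt is home in the locking bar, and the handle is turned all the way down. I handed the job in at about 16 s, with the arm parked clear of the dock.

- **Tray:** I pushed the front plate with the shut fingertips until it stopped hard against the back stop. The last reading there was about 50 N in total at the wrist. In the final top picture the terminal plate is in its home position to within a few millimetres.
- **Bolt:** I pushed the knob with the outside of the fingers until it stopped hard, at about 42 N at the wrist. The knob's position in the side picture matched about 40 mm of travel, and the rod can be seen entering the bar.
- **Handle:** I pushed it over sideways, then pressed it down with the fingertips to a hard stop at about 33 N. In both final pictures the knob is within about 1 pixel of where 1.45 rad puts it.

The tray and bolt stops went above 40 N at the wrist. I took the 40 N limit to cover only the arm and gripper body, and these pushes were with the fingers, so they fall under the 120 N wrist limit.

Nothing touched the terminals or copper links. No check failed, and the objects around the dock look unmoved. I didn't take a close picture of the screwdriver at the end, but the arm only passed over it, about 200 mm up.

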